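# Snap the last foot into a case and prove it with a pull

## Task

Take the loose brass case foot out of the wooden tool block and press it into the empty socket of the upturned case until it snaps fully home with its flange flat on the case. Then, to prove the latch holds, pull straight up on it with slowly rising force to about 16 newtons, never above 22, keep that pull for about a second, ease off and let go, leaving the foot seated. Leave the punches, the mug and the mallet alone.

Things in the scene. Friction and masses are not known exactly. Their poses are not given: they have to be found in the camera images.
- foot: Loose case foot, upright in one of the block's holes. Brass head 32 mm across, on a flange 38 mm across, 4 mm thick; below, a steel plug 20 mm across, 36 mm long, its last 12 mm tapering to 8 mm, grooved. Origin: centre of the flange's underside; head top 38 mm above it, z up the axis. Round: yaw is free. 150 to 310 g.
- socket (a point): Centre of the mouth of the empty foot socket, level with the case's upper face. The hole points straight down, 22 mm across with a 2 mm chamfer, 46 mm deep. The foot is home when its origin lies on this point.
- case: Fixed upturned hard case, leather brown, 260 x 200 x 75 mm. Origin: centre of its underside; x along its length, z up; upper face 75 mm above the bench. Three brass feet like the loose one (38 mm tall) are already fitted at its (+90,-60), (-90,+60), (+90,+60) mm; the empty socket is at (-90,-60) mm.
- latch: Two hidden sprung pins 10 to 13 mm below the socket mouth (origin: the mouth). Pressing in, resistance starts with the flange 17 to 21 mm above the case; passing takes 10 to 15 N, then the foot drops home. Snapped in, it lifts freely 1 to 4.5 mm, which differs each time, then the latch takes the pull, stiffly; it lets go somewhat above 25 N.
- block: Fixed pine tool block 70 x 220 x 50 mm, three holes 24 mm across through it, in a row along its y at -70, 0, +70 mm. Origin: centre of its underside. The foot and two punches stand in the holes, their flanges on its upper face (50 mm above the bench).
- punch_a: Bystander: punch with turned wooden handle, 29 mm across at most, 64 mm tall above the block. Origin: centre of its flange's underside, on the block's upper face.
- punch_b: Bystander: second such punch, darker handle, same size and origin.
- mug: Bystander: black mug 84 mm across, 95 mm tall, handle along its y. Origin: centre of its underside.
- mallet: Bystander: mallet lying on the bench, 240 mm long, head 52 mm thick. Origin: under its middle, on the bench; x from the handle to the head.
Mind the look-alikes: they are no part of the job. There is more than one size of the foot; the job needs the largest.

How it is judged:
By the outcome, as a careful person would: the job done as asked, in the order asked, and still so for the second after the job is handed in, with the robot touching nothing.
It also fails if it takes over 72 s, if anything falls off the work surface, if the arm or the gripper's body presses on something with over 40 N, if the wrist force passes 120 N, or if a joint passes its speed limit or range.

## Robot

A 6-joint arm with a two-finger parallel gripper is mounted at the origin on the work surface. World frame = base frame: x ahead of the robot, y to its left, z up, the work surface at z = 0. Lengths are in mm, angles in rad, forces in N, time in s.
With the tool pointing down it reaches from about 400 to 925 mm from the base axis. Payload 3.4 kg.
Tool frame: the origin (TCP) lies midway between the tips of the shut fingers; the grasp point (between the pads) lies 19 mm behind it (robot.tcp_to_grasp is the distance from the TCP to the grasp point, in mm); z points along the fingers, y is the line along which they close (so a half turn about z gives the same grasp; the last joint's range is limited). The gripper opens to 85 mm and grips with 20 to 120 N. Pads are 22 mm wide; open, the fingers measure 114 mm over their backs; the gripper's body (76 mm by 85 mm) begins 54 mm behind the grasp point. The pads swing forward as they close: fully open they stand 13 mm farther back than shut.
Start: joints at [1.212, 0.307, 1.506, -0, 1.328, -0.073], TCP at [162.13, 551.675, 231.305] pointing down, gripper open.
Joint ranges: [-3.12, 3.12], [-1.05, 2.28], [0.14, 2.33], [-1.42, 4.57], [0.1, 2.73], [-2.68, 2.68]. Speed limits (rad/s): [2.57, 2.57, 3.14, 3.14, 3.14, 3.14].

## Interface

Orientations are given as a 3x3 rotation matrix whose columns are the frame's x, y, z axes.
In Python, from bench import sensors, viewer, robot, trace, spot_point gives the robot as it stands.
- The arm moves only by the tool drive_tool, never from a script. Its argument "moves" is a list of rows, each a list of 2 entries, a list of its own where there are three numbers: the shift along the tool's x, y, z each as a share of 500 mm, from -1 to 1, then the turn, a rotation vector about the tool's x, y, z each as a share of pi rad, from -1 to 1. A call has 1 to 20 rows; each row shifts and turns the commanded pose from where the row before left it, along the tool's axes as they then stand; what a row does not reach is not made up. A row lasts 1/10 s, in which the tool goes at most 50 mm and 8.59 degrees, less where a joint would pass 70% of its speed; a pose out of reach is approached as far as the arm can. A call with a number of a shift or a turn outside -1 to 1 is refused whole. A call with a gripper value outside its range is refused whole. "claw" is the opening, from -1 (shut) to 1 (fully open), set as the call begins (left out, the last holds). The fingers move at their own pace and stop on an object; "squeeze" is the grip in N (left out, the last holds). Time passes only in rows, so rows that do not move let the fingers close. It gives the time, the measured TCP pose, the force, the opening and the grip force at its end, in the units of the state.
- sensors.state(): the state, without advancing time (a new reading comes with each control period).
- viewer.snapshot(name): name is "scene" or "side" or "wrist"; returns the picture (480x640x3 uint8, red, green, blue); there is no depth.
- viewer.get_calibration(name): a dict with "mtx" (3x3 intrinsics, pixels), "R" (3x3) and "t" (3): a world point X has camera coordinates R X + t. Camera axes: x right, y down, z forward; pixel columns grow to the right and rows downward; lengths in mm; the calibration is good to about 2 mm. A picture is of the moment at which its call begins: read the wrist's pose just before it. get_calibration takes no time and is no camera call; for the wrist camera it gives the pose at the moment of the call.
- robot.job_done(): hands the job in; it is judged then, once.
Trained networks look in the newest picture that a camera, given by its name, has taken for a name from the list of things; names that differ only in an ending like _2 or _b are one class to them, and where a whole thing is asked for, a point or a joint stands for the part that bears it (a point fixed in the world has none). Each returns a list of dicts, best first, with "p" (0 to 1); they miss things now and then, are a little off and sometimes report something else, mostly with a low value. They report only what shows in the picture. A call takes as long as a camera call. They do not tell look-alikes from the thing itself.
- trace(camera, thing): "pixels" (480x640 bool, what is visible of it).
- spot_point(camera, thing): "at" ([x, y, z] in mm, in world coordinates, good to about 4 mm: a listed point, or the origin of a listed thing).
The state is a dict: "t": time; "joints": joint angles; "joint_velocities": joint speeds; "joint_torque": joint torques, N m; "position": TCP position; "tool_rot": TCP orientation; "wrist_force": force on the tool from outside, world axes, zero at the start; "moment": the same for the moment, N m; "gripper_width": opening from 0.0 (shut) to 1.0 (fully open); "grip_force": force on a finger pad.
Only numpy, scipy, OpenCV 4.12 (cv2) and the standard library are available. Lean on these libraries where they do the work, as an engineer would, in place of code of your own. Each camera call takes 0.05 s, during which the arm holds its last target. There are 200 camera calls.

## Working session

There is one attempt and no reset: what is moved stays moved. The work goes in short steps, Python scripts to look and compute and a tool call to move; the robot and the scene stay as the last step left them, time stands still between calls to the robot, and variables do not carry over. Pictures are saved under pics/ and viewed, at most 10 in all, crops included, and the job is handed in when it is done.

Besides the shell and the picture viewer there is one more tool, called after "Call:" by a JSON object that holds its "fn" and its "kwargs", one argument or row to a line. drive_tool: Moves the arm, as the interface text tells. Its arguments: {"type":"object","properties":{"moves":{"type":"array","items":{"type":"array"}},"claw":{"type":"number"},"squeeze":{"type":"number"}},"required":["moves"]}

```bash
mkdir -p pics; ls
python3 - <<'E'
from bench import sensors, viewer, robot, trace, spot_point
import cv2,numpy as np
for n in ["scene","side"]:
    im=viewer.snapshot(n); cv2.imwrite(f"pics/{n}0.png",im[:,:,::-1])
    c=viewer.get_calibration(n); print(n,np.round(c["mtx"],1).tolist(),np.round(c["R"],3).tolist(),np.round(c["t"],1).tolist())
    for th in ["foot","socket","case","block","punch_a","mug","mallet"]:
        print(th,[(np.round(d["at"],1).tolist(),round(d["p"],2)) for d in spot_point(n,th)])
s=sensors.state();print(s["t"],s["position"],np.round(s["tool_rot"],3).tolist(),s["wrist_force"])
E
```

```text
pics
scene [[598.6, 0.0, 324.9], [0.0, 598.6, 242.8], [0.0, 0.0, 1.0]] [[0.475, 0.88, -0.006], [0.627, -0.343, -0.699], [-0.618, 0.328, -0.715]] [-227.4, -339.2, 1500.0]
foot [([524.8, -272.5, 54.6], 0.78), ([611.3, -209.3, 27.6], 0.68), ([425.0, -307.1, 27.7], 0.52)]
socket [([546.6, 49.0, 72.2], 0.67)]
case []
block [([523.9, -268.6, 1.2], 0.93)]
punch_a [([523.2, -335.0, 49.4], 0.63)]
mug [([778.4, -119.7, 0.0], 0.88)]
mallet [([714.9, -314.1, 0.2], 0.94)]
side [[535.4, 0.0, 314.6], [0.0, 535.4, 233.8], [0.0, 0.0, 1.0]] [[0.708, -0.706, -0.0], [-0.352, -0.353, -0.867], [0.612, 0.614, -0.498]] [-478.8, 248.3, 562.1]
foot [([418.5, -306.4, 22.8], 0.87), ([524.8, -271.1, 50.8], 0.83), ([616.7, -211.1, 28.0], 0.83)]
socket [([544.9, 48.9, 74.4], 0.98)]
case [([612.9, 129.8, 0.2], 0.82)]
block []
punch_a [([515.5, -340.9, 48.2], 0.9), ([526.2, -199.4, 51.8], 0.62), ([710.2, -316.3, -0.2], 0.31)]
mug [([779.8, -120.7, 2.5], 0.66)]
mallet [([710.8, -319.2, 1.6], 0.89)]
0.8 [162.10425465 551.6771183  231.33638523] [[-0.959, 0.282, -0.0], [0.282, 0.959, 0.0], [0.0, 0.0, -1.0]] [ 0.45963565 -1.05279425 -0.00662389]
```

View pics/scene0.png

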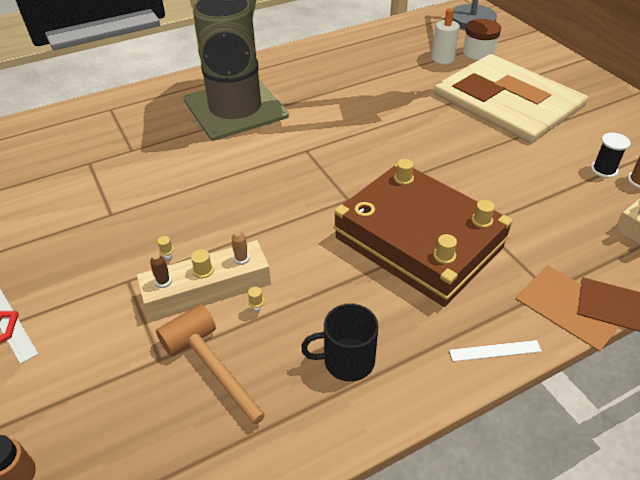

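View pics/side0.png

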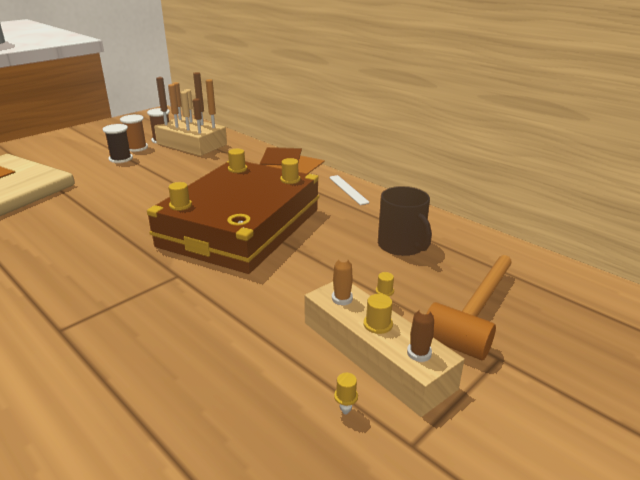

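Both views show the tool block with a brass foot in its middle hole, two wooden punches in the outer holes, and the case with its empty ring socket at scene (365,209) / side (239,219).

Things that could be taken for the loose foot:
- **Block middle hole:** scene (201,263) / side (378,312). It is large and upright in a hole.
- **Small loose foot:** scene (165,247) / side (346,388).
- **Small loose foot:** scene (256,298) / side (386,285).
- **Fitted case feet:** scene (404,171), (484,213) and (446,248).

I choose the one in the block and will check it with the wrist camera on approach.

Call:
{"fn": "drive_tool", "kwargs": {
  "moves": [
    [[-0.081, -0.05, -0.006], [0, 0, 0]],
    [[-0.081, -0.05, -0.006], [0, 0, 0]],
    [[-0.081, -0.05, -0.006], [0, 0, 0]],
    [[-0.081, -0.05, -0.006], [0, 0, 0]],
    [[-0.081, -0.05, -0.006], [0, 0, 0]],
    [[-0.081, -0.05, -0.006], [0, 0, 0]],
    [[-0.081, -0.05, -0.006], [0, 0, 0]],
    [[-0.081, -0.05, -0.006], [0, 0, 0]],
    [[-0.081, -0.05, -0.006], [0, 0, 0]],
    [[-0.081, -0.05, -0.006], [0, 0, 0]],
    [[-0.035, -0.088, 0], [0, 0, 0]],
    [[-0.035, -0.088, 0], [0, 0, 0]],
    [[-0.035, -0.088, 0], [0, 0, 0]],
    [[-0.035, -0.088, 0], [0, 0, 0]],
    [[-0.035, -0.088, 0], [0, 0, 0]],
    [[-0.035, -0.088, 0], [0, 0, 0]],
    [[-0.035, -0.088, 0], [0, 0, 0]],
    [[-0.035, -0.088, 0], [0, 0, 0]],
    [[-0.035, -0.088, 0], [0, 0, 0]],
    [[-0.035, -0.088, 0], [0, 0, 0]]
  ],
  "claw": 1
}}

```text
t: 2.8
position: [524.0, -275.9, 261.5]
tool_rot: [[-0.959, 0.282, 0.0], [0.282, 0.959, -0.0], [-0.0, 0.0, -1.0]]
wrist_force: [0.9, 0.3, 0.6]
gripper_width: 1.0
grip_force: 0.0
```

Call:
{"fn": "drive_tool", "kwargs": {
  "moves": [
    [[0, 0, 0], [0, 0, 0.047]],
    [[0, 0, 0], [0, 0, 0.047]],
    [[0, 0, 0], [0, 0, 0.047]],
    [[0, 0, 0], [0, 0, 0.047]],
    [[0, 0, 0], [0, 0, 0.047]],
    [[0, 0, 0], [0, 0, 0.047]],
    [[0, 0, 0], [0, 0, 0.047]],
    [[0, 0, 0], [0, 0, 0.047]],
    [[0, 0, 0], [0, 0, 0.047]],
    [[0, 0, 0], [0, 0, 0]],
    [[0, 0, 0], [0, 0, 0]]
  ]
}}

```text
t: 3.9
position: [524.1, -273.8, 261.3]
tool_rot: [[0.04, 0.999, -0.0], [0.999, -0.04, 0.0], [0.0, -0.0, -1.0]]
wrist_force: [0.5, 0.2, 0.9]
gripper_width: 1.001
grip_force: 0.0
```

```bash
cat > h.py <<'E'
from bench import sensors, viewer, robot, trace, spot_point
import cv2,numpy as np
np.set_printoptions(precision=4,suppress=True)
def to_tool(target,s=None):
    s=s or sensors.state(); return s["tool_rot"].__class__ and np.array(s["tool_rot"]).T@(np.array(target)-np.array(s["position"]))/500
def back(c,uv,z):
    "pixel -> world point on plane z"
    R,t=np.array(c["R"]),np.array(c["t"]).ravel(); d=R.T@np.linalg.inv(c["mtx"])@[*uv,1]; o=-R.T@t
    return o+d*(z-o[2])/d[2]
def proj(c,X):
    p=np.array(c["mtx"])@(np.array(c["R"])@np.array(X)+np.array(c["t"]).ravel()); return p[:2]/p[2]
E
python3 - <<'E'
from h import *
c=viewer.get_calibration("wrist"); im=viewer.snapshot("wrist"); cv2.imwrite("pics/w1.png",im[:,:,::-1])
for th in ["foot","punch_a"]:
    print(th,[(np.round(d["at"],1).tolist(),round(d["p"],2)) for d in spot_point("wrist",th)])
s=sensors.state();print(s["t"],s["position"],np.array(s["tool_rot"]),s["wrist_force"],s["gripper_width"]); print(c)
E
```

```text
foot [([522.3, -272.7, 48.3], 0.97), ([610.8, -207.3, 23.7], 0.71), ([417.3, -309.7, 29.2], 0.7)]
punch_a [([516.0, -336.5, 50.1], 0.88), ([527.2, -200.0, 50.1], 0.73)]
4.05 [ 524.0853 -273.828   261.2809] [[ 0.042   0.9991 -0.    ]
 [ 0.9991 -0.042   0.    ]
 [ 0.     -0.     -1.    ]] [ 0.0714 -0.3071 -0.1229] 1.005012207400758
{'mtx': array([[410.1721,   0.    , 325.0754],
       [  0.    , 410.1721, 239.0456],
       [  0.    ,   0.    ,   1.    ]]), 'R': array([[ 0.9991, -0.0413,  0.0004],
       [-0.0394, -0.9518,  0.3043],
       [-0.0122, -0.3041, -0.9526]]), 't': array([-534.2032, -289.5401,  331.2904])}
```

View pics/w1.png

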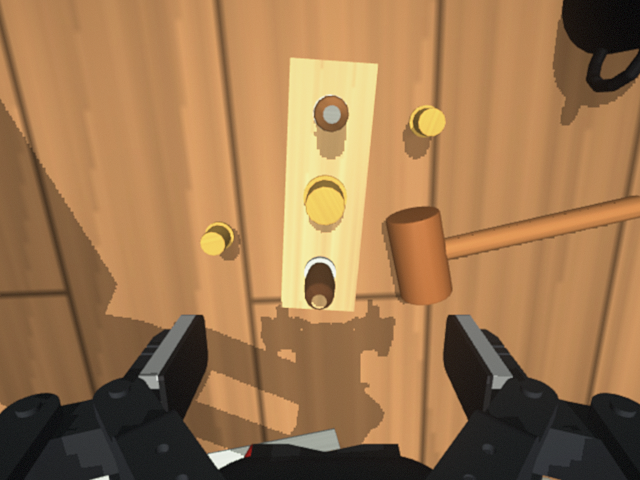

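The wrist view shows that the block's middle foot at (325,203) is far larger than the loose small ones at (427,121) and (217,238), so the choice stands. The mallet head at (418,255) is near one finger's side, so I'll check the clearance.

```bash
cat >> h.py <<'E'
from scipy.optimize import minimize
def fit_foot(cam,c,m,x0,z0,parts=((19,0),(19,4),(16,4),(16,38))):
    "xy of an upright foot (origin height z0) from its mask"
    a=np.linspace(0,2*np.pi,60)
    def mask(p):
        im=np.zeros((480*4,640*4),np.uint8)
        P=[proj(c,[p[0]+r*np.cos(t),p[1]+r*np.sin(t),z0+h]) for r,h in parts for t in a]
        P=np.array(P).reshape(len(parts),-1,2)
        for i in (0,2):
            H=cv2.convexHull(((P[i:i+2].reshape(-1,2)+.5)*4).astype(np.int32)); cv2.fillConvexPoly(im,H,1)
        return im>0
    M=cv2.resize(m.astype(np.uint8),None,fx=4,fy=4,interpolation=cv2.INTER_NEAREST)>0
    f=lambda p:-(lambda A:(A&M).sum()/(A|M).sum())(mask(p))
    r=minimize(f,x0,method="Nelder-Mead",options=dict(initial_simplex=np.array(x0)+[[0,0],[5,0],[0,5]],xatol=.1,fatol=1e-4))
    return r.x,-r.fun
E
python3 - <<'E'
from h import *
c=viewer.get_calibration("wrist"); viewer.snapshot("wrist")
T=trace("wrist","foot")
for d in T[:3]:
    v,u=np.nonzero(d["pixels"]); print(d["p"],u.mean(),v.mean(),u.min(),u.max(),v.min(),v.max())
    if abs(u.mean()-325)<15: print("fit",fit_foot("wrist",c,d["pixels"],[523,-271],50))
for uv,z in [((387,218),26),((395,220),52),((397,270),26)]: print("mallet",uv,back(c,uv,z))
L=[back(c,p,50) for p in [(290,58),(378,65),(281,306),(353,311)]]; print(np.array(L))
print(sensors.state()["t"])
E
```

```text
0.88 217.43650793650792 238.0578231292517 201 234 220 255
0.68 324.94677236693093 199.9643261608154 304 346 176 225
fit (array([ 523.3829, -270.5651]), np.float64(0.9693923377206619))
0.67 426.5232558139535 121.25697674418605 409 444 106 136
mallet (387, 218) [ 581.2516 -299.0361   26.    ]
mallet (395, 220) [ 584.5848 -294.1483   52.    ]
mallet (397, 270) [ 591.316  -352.7496   26.    ]
[[ 500.4473 -157.9257   50.    ]
 [ 570.2193 -166.0582   50.    ]
 [ 476.8421 -375.1374   50.    ]
 [ 545.4597 -383.4127   50.    ]]
4.15
```

Call:
{"fn": "drive_tool", "kwargs": {
  "moves": [
    [[0.0065, -0.0015, 0.05], [0, 0, 0.022]],
    [[0, 0, 0.05], [0, 0, 0]],
    [[0, 0, 0.05], [0, 0, 0]],
    [[0, 0, 0.05], [0, 0, 0]],
    [[0, 0, 0.05], [0, 0, 0]],
    [[0, 0, 0], [0, 0, 0]],
    [[0, 0, 0], [0, 0, 0]]
  ],
  "claw": 0.4
}}

```text
t: 4.85
position: [523.5, -270.6, 136.3]
tool_rot: [[0.112, 0.994, -0.001], [0.994, -0.112, 0.0], [0.0, -0.001, -1.0]]
wrist_force: [-0.3, -0.6, 0.7]
gripper_width: 0.704
grip_force: 0.0
```

Run:
```python
from h import *
c=viewer.get_calibration("wrist"); im=viewer.snapshot("wrist"); cv2.imwrite("pics/w2.png",im[:,:,::-1])
for d in trace("wrist","foot")[:3]:
    v,u=np.nonzero(d["pixels"]); print(d["p"],u.mean(),v.mean(),v.max()); x,q=fit_foot("wrist",c,d["pixels"],[523.4,-270.6],50)
    if q>.5: print("fit",x,q,to_tool([*x,55]))
s=sensors.state();print(s["t"],s["position"],s["gripper_width"],s["wrist_force"])
```

```text
0.87 473.23377192982457 123.11140350877193 146
0.58 176.4555389965226 311.5712866368604 339
0.57 326.2601794340925 255.7591442374051 297
fit [ 523.2662 -270.7697] 0.9431664044273236 [ 0.0008 -0.003   0.1656]
4.95 [ 524.5452 -271.2044  137.8029] 0.7004089055470697 [ 0.8359  0.0452 -0.2912]
```

View pics/w2.png

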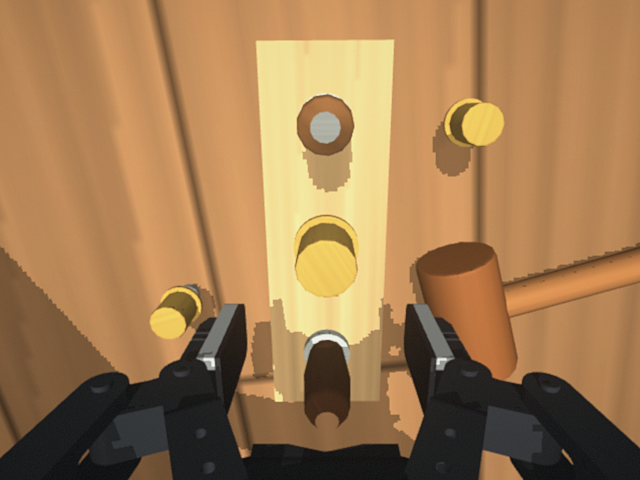

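The foot is centred between the fingers at (326,255), with the punches clear ahead and behind. I'm descending and closing.

Call:
{"fn": "drive_tool", "kwargs": {
  "moves": [
    [[0, 0, 0.04], [0, 0, 0]],
    [[0, 0, 0.04], [0, 0, 0]],
    [[0, 0, 0.03], [0, 0, 0]],
    [[0, 0, 0.03], [0, 0, 0]],
    [[0, 0, 0.012], [0, 0, 0]],
    [[0, 0, 0.01], [0, 0, 0]],
    [[0, 0, 0], [0, 0, 0]],
    [[0, 0, 0], [0, 0, 0]]
  ]
}}

```text
t: 5.75
position: [524.1, -270.9, 56.2]
tool_rot: [[0.113, 0.994, 0.001], [0.994, -0.113, -0.001], [-0.001, 0.001, -1.0]]
wrist_force: [-0.1, 0.3, -0.6]
gripper_width: 0.701
grip_force: 0.0
```

Call:
{"fn": "drive_tool", "kwargs": {
  "moves": [
    [[0, 0, 0], [0, 0, 0]],
    [[0, 0, 0], [0, 0, 0]],
    [[0, 0, 0], [0, 0, 0]],
    [[0, 0, 0], [0, 0, 0]],
    [[0, 0, 0], [0, 0, 0]],
    [[0, 0, 0], [0, 0, 0]],
    [[0, 0, 0], [0, 0, 0]],
    [[0, 0, 0], [0, 0, 0]],
    [[0, 0, 0], [0, 0, 0]],
    [[0, 0, 0], [0, 0, 0]],
    [[0, 0, 0], [0, 0, 0]],
    [[0, 0, 0], [0, 0, 0]]
  ],
  "claw": -1,
  "squeeze": 80
}}

```text
t: 6.95
position: [523.9, -270.9, 56.3]
tool_rot: [[0.113, 0.994, 0.001], [0.994, -0.113, -0.001], [-0.001, 0.001, -1.0]]
wrist_force: [-0.3, 0.0, 6.2]
gripper_width: 0.354
grip_force: 78.7
```

Call:
{"fn": "drive_tool", "kwargs": {
  "moves": [
    [[0, 0, -0.01], [0, 0, 0]],
    [[0, 0, -0.02], [0, 0, 0]],
    [[0, 0, -0.04], [0, 0, 0]],
    [[0, 0, -0.05], [0, 0, 0]],
    [[0, 0, -0.05], [0, 0, 0]],
    [[0, 0, -0.06], [0, 0, 0]],
    [[0, 0, -0.05], [0, 0, 0]],
    [[0, 0, 0], [0, 0, 0]],
    [[0, 0, 0], [0, 0, 0]]
  ]
}}

```text
t: 7.85
position: [523.3, -270.4, 195.3]
tool_rot: [[0.113, 0.994, 0.0], [0.994, -0.113, -0.0], [-0.0, 0.0, -1.0]]
wrist_force: [0.5, -0.1, -3.6]
gripper_width: 0.355
grip_force: 79.4
```

Run:
```python
from h import *
s=sensors.state();print(s["t"],s["position"],s["gripper_width"],s["wrist_force"],s["grip_force"],s["joints"])
for n in ["side","scene"]:
    im=viewer.snapshot(n); c=viewer.get_calibration(n)
    if n=="side": cv2.imwrite("pics/s2.png",im[150:450,200:600,::-1].repeat(2,0).repeat(2,1))
    print(n,"socket",[(np.round(d["at"],1).tolist(),round(d["p"],2)) for d in spot_point(n,"socket")],"case",[(np.round(d["at"],1).tolist(),round(d["p"],2)) for d in spot_point(n,"case")])
    for d in trace(n,"foot"):
        v,u=np.nonzero(d["pixels"]); p=back(c,[u.mean(),v.mean()],92); x,q=fit_foot(n,c,d["pixels"],p[:2],75); print(round(u.mean()),round(v.mean()),"fit@75",x,round(q,2))
```

```text
7.85 [ 523.3085 -270.4248  195.3291] 0.3549438184391152 [ 0.5226 -0.1269 -3.6023] 79.41143274307251 [-0.5487  0.3546  1.5286  0.      1.2579 -0.4357]
side socket [([545.5, 48.5, 74.6], 0.77), ([514.2, -339.4, 49.7], 0.47)] case [([613.7, 134.9, -3.5], 0.89)]
389 226 fit@75 [ 688.8117 -155.4206] 0.46
346 391 fit@75 [ 381.0179 -338.5161] 0.42
385 287 fit@75 [ 547.14   -255.9952] 0.46
scene socket [([544.6, 48.4, 72.3], 0.64)] case [([613.3, 135.4, -1.0], 0.95)]
255 299 fit@75 [ 658.577  -220.5292] 0.46
193 219 fit@75 [ 432.3509 -242.6831] 0.26
165 246 fit@75 [ 476.8512 -311.049 ] 0.49
```

View pics/s2.png

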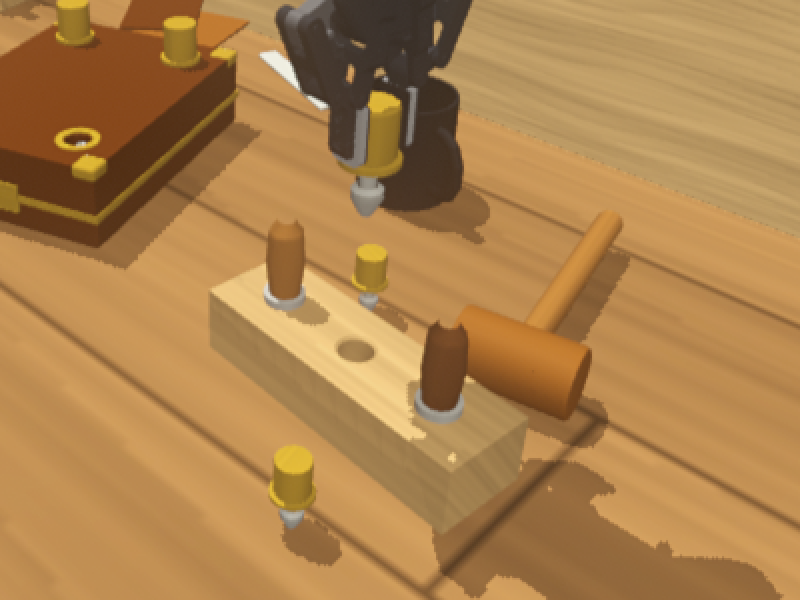

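The foot is held upright, and the block's middle hole at (355,350) is now empty. The punches are undisturbed and the socket at (78,138) is clear. Next I move near the socket and look from there.

Call:
{"fn": "drive_tool", "kwargs": {
  "moves": [
    [[0.03, -0.001, 0], [0, 0, 0]],
    [[0.06, -0.003, 0], [0, 0, 0]],
    [[0.08, -0.004, 0], [0, 0, 0]],
    [[0.08, -0.004, 0], [0, 0, 0]],
    [[0.08, -0.004, 0], [0, 0, 0]],
    [[0.08, -0.004, 0], [0, 0, 0]],
    [[0.06, -0.003, 0], [0, 0, 0]],
    [[0.03, 0, 0], [0, 0, 0]],
    [[0, 0, 0], [0, 0, 0]],
    [[0, 0, 0], [0, 0, 0]],
    [[0, 0, 0], [0, 0, 0]]
  ]
}}

```text
t: 9.35
position: [540.3, -21.9, 195.3]
tool_rot: [[0.114, 0.994, -0.0], [0.994, -0.114, -0.001], [-0.001, 0.0, -1.0]]
wrist_force: [0.7, 0.2, -3.0]
gripper_width: 0.354
grip_force: 79.4
```

Run:
```python
from h import *
F=[]
for k in range(3):
    s=sensors.state();c=viewer.get_calibration("wrist"); im=viewer.snapshot("wrist"); F.append(s["wrist_force"]);print(s["position"])
    print("socket",[(np.round(d["at"],1).tolist(),round(d["p"],2)) for d in spot_point("wrist","socket")])
cv2.imwrite("pics/w3.png",im[:,:,::-1])
m=cv2.inRange(cv2.cvtColor(im,cv2.COLOR_RGB2HSV),(20,110,90),(35,255,255))
n,lab,st,ce=cv2.connectedComponentsWithStats(m)
for i in range(1,n):
    if st[i,4]>150: print(st[i],ce[i],back(c,ce[i],75))
print(np.mean(F,0)); np.save("c.npy",c,allow_pickle=True)
```

```text
[540.2613 -21.853  195.3085]
socket [([547.0, 44.3, 76.4], 0.88), ([779.3, -124.2, -0.1], 0.66)]
[540.2344 -22.0621 195.2298]
socket [([545.7, 44.6, 77.5], 0.61)]
[540.2546 -21.8902 195.2803]
socket [([544.7, 43.7, 77.8], 0.92)]
[584   0  53  17 407] [606.2555   8.6388] [713.9189  89.7316  75.    ]
[ 292   93   60   62 1605] [321.6436 123.0467] [545.2719  46.0531  75.    ]
[308 106  28  32 502] [321.51   121.8625] [545.2728  46.7605  75.    ]
[280 170  40  38 940] [299.7117 188.9298] [526.3312   6.91    75.    ]
[ 277  265   97  139 9597] [325.0926 339.4907] [ 529.8586 -105.2653   75.    ]
[ 0.4025 -0.0065 -2.9311]
```

View pics/w3.png

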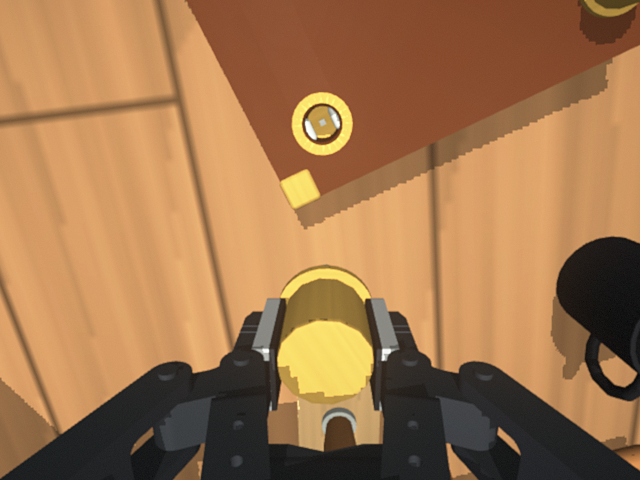

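The wrist view shows the ring socket at (322,123) with the sprung pins visible inside. The foot is held at (325,330), centred between the pads.

Run:
```python
from h import *
s=sensors.state()
for n,(u0,v0) in {"scene":(365,209),"side":(239,219),"wrist":(322,123)}.items():
    c=viewer.get_calibration(n); im=viewer.snapshot(n)
    m=cv2.inRange(cv2.cvtColor(im,cv2.COLOR_RGB2HSV),(18,90,60),(36,255,255))
    r=34 if n=="wrist" else 14
    w=np.zeros_like(m); w[v0-r:v0+r,u0-r:u0+r]=m[v0-r:v0+r,u0-r:u0+r]
    k=max(cv2.findContours(w,cv2.RETR_EXTERNAL,cv2.CHAIN_APPROX_NONE)[0],key=cv2.contourArea)
    e=cv2.fitEllipse(cv2.convexHull(k)); W=np.array([back(c,p[0],75)[:2] for p in k]); (x,y),rr=cv2.minEnclosingCircle(W.astype(np.float32))
    print(n,e,back(c,e[0],75)[:2],"circle",x,y,rr)
    if n=="wrist":
        foot=m.copy(); foot[:240]=0; foot[420:]=0
        col=[np.nonzero(foot[:,u])[0].min() for u in range(305,346,5)]; v=min(col); print("flange far edge",col)
        R=np.array(s["tool_rot"]); 
        for z in (s["position"][2]-5,s["position"][2]-1): print((R.T@(back(c,(325,v-.5),z)-s["position"])))
        # predicted flange far edge for centred foot
print(s["position"])
```

```text
scene ((364.4591064453125, 208.5067138671875), (13.902900695800781, 20.011777877807617), 93.41438293457031) [547.9077  47.6228] circle 547.4885864257812 47.5777702331543 19.468778610229492
side ((238.36460876464844, 219.0311737060547), (11.702237129211426, 23.03638458251953), 85.13189697265625) [544.005   46.0873] circle 543.9088745117188 45.99752426147461 20.36808204650879
wrist ((321.93212890625, 124.24392700195312), (60.46757507324219, 62.67671585083008), 177.9916229248047) [545.3097  45.9237] circle 545.2943725585938 45.47941207885742 18.78199577331543
flange far edge [np.int64(270), np.int64(268), np.int64(266), np.int64(266), np.int64(265), np.int64(266), np.int64(266), np.int64(268), np.int64(270)]
[19.8022 -0.7662  4.9983]
[21.3588 -0.7661  0.9981]
[540.2048 -21.6366 195.2579]
```

Call:
{"fn": "drive_tool", "kwargs": {
  "moves": [
    [[0.03, -0.001, 0], [0, 0, 0]],
    [[0.04, -0.002, 0.02], [0, 0, 0]],
    [[0.04, -0.001, 0.04], [0, 0, 0]],
    [[0.025, -0.001, 0.04], [0, 0, 0]],
    [[0, 0, 0.03], [0, 0, 0]],
    [[0, 0, 0.016], [0, 0, 0]],
    [[0, 0, 0], [0, 0, 0]],
    [[0, 0, 0], [0, 0, 0]]
  ]
}}

```text
t: 10.6
position: [545.8, 46.6, 122.7]
tool_rot: [[0.113, 0.994, 0.001], [0.994, -0.113, 0.0], [0.0, 0.001, -1.0]]
wrist_force: [0.3, -0.1, -2.6]
gripper_width: 0.35
grip_force: 79.4
```

Run:
```python
from h import *
s=sensors.state();print(s["t"],s["position"],s["wrist_force"])
a=viewer.snapshot("side")[150:250,175:305,::-1]; b=viewer.snapshot("scene")[140:240,300:430,::-1]
cv2.imwrite("pics/m1.png",cv2.resize(np.hstack([a,b]),None,fx=3,fy=3,interpolation=cv2.INTER_CUBIC))
for n in("side","scene"):
    c=viewer.get_calibration(n); p=np.array(s["position"])-[0,0,5.5]; print(n,"tip",proj(c,p-[0,0,36]),"origin",proj(c,p),"socket",proj(c,[545.5,46,75]))
```

```text
10.6 [545.802   46.5786 122.7396] [ 0.2542 -0.1269 -2.6479]
side tip [238.7776 215.2398] origin [237.208  195.5687] socket [239.1148 218.7466]
scene tip [363.5366 205.5535] origin [364.3214 190.9066] socket [363.057  208.0287]
```

View pics/m1.png

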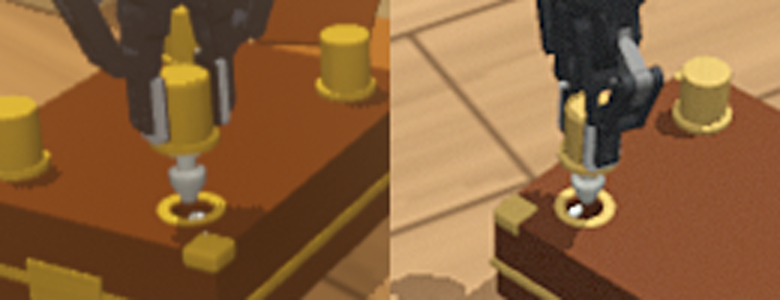

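Both crops show the plug tip just above the ring. In side it sits about 1 px left of the ring centre, (188,185) against (191,209). In scene it is about 1 px right, (588,190) against (585,208). That calls for about −2 mm in y, so I'll nudge and go down in steps.

Call:
{"fn": "drive_tool", "kwargs": {
  "moves": [
    [[-0.0035, 0, 0], [0, 0, 0]],
    [[0, 0, 0.01], [0, 0, 0]],
    [[0, 0, 0.008], [0, 0, 0]],
    [[0, 0, 0.006], [0, 0, 0]],
    [[0, 0, 0.006], [0, 0, 0]],
    [[0, 0, 0], [0, 0, 0]],
    [[0, 0, 0], [0, 0, 0]]
  ]
}}

```text
t: 11.4
position: [545.1, 44.8, 107.1]
tool_rot: [[0.113, 0.994, -0.0], [0.994, -0.113, 0.0], [-0.0, -0.0, -1.0]]
wrist_force: [-0.3, -0.2, -2.4]
gripper_width: 0.353
grip_force: 79.4
```

Call:
{"fn": "drive_tool", "kwargs": {
  "moves": [
    [[0, 0, 0.003], [0, 0, 0]],
    [[0, 0, 0.003], [0, 0, 0]],
    [[0, 0, 0.003], [0, 0, 0]],
    [[0, 0, 0], [0, 0, 0]],
    [[0, 0, 0], [0, 0, 0]]
  ]
}}

```text
t: 11.9
position: [545.2, 44.8, 102.8]
tool_rot: [[0.113, 0.994, 0.0], [0.994, -0.113, 0.0], [0.0, 0.0, -1.0]]
wrist_force: [-0.2, 0.1, -2.4]
gripper_width: 0.351
grip_force: 79.4
```

Call:
{"fn": "drive_tool", "kwargs": {
  "moves": [
    [[0, 0, 0.003], [0, 0, 0]],
    [[0, 0, 0.003], [0, 0, 0]],
    [[0, 0, 0.003], [0, 0, 0]],
    [[0, 0, 0], [0, 0, 0]],
    [[0, 0, 0], [0, 0, 0]]
  ]
}}

```text
t: 12.4
position: [545.8, 44.8, 98.4]
tool_rot: [[0.113, 0.994, 0.001], [0.994, -0.113, 0.0], [0.0, 0.001, -1.0]]
wrist_force: [2.2, -1.2, -1.7]
gripper_width: 0.353
grip_force: 79.5
```

Call:
{"fn": "drive_tool", "kwargs": {
  "moves": [
    [[-0.001, 0.0015, 0.002], [0, 0, 0]],
    [[0, 0, 0.002], [0, 0, 0]],
    [[0, 0, 0.002], [0, 0, 0]],
    [[0, 0, 0], [0, 0, 0]],
    [[0, 0, 0], [0, 0, 0]]
  ]
}}

```text
t: 12.9
position: [545.6, 44.2, 94.7]
tool_rot: [[0.113, 0.994, -0.001], [0.994, -0.113, 0.0], [0.0, -0.001, -1.0]]
wrist_force: [2.3, 0.7, -4.0]
gripper_width: 0.347
grip_force: 79.5
```

Call:
{"fn": "drive_tool", "kwargs": {
  "moves": [
    [[0.0005, 0.001, 0.002], [0, 0, 0]],
    [[0, 0, 0.002], [0, 0, 0]],
    [[0, 0, 0.002], [0, 0, 0]],
    [[0, 0, 0], [0, 0, 0]],
    [[0, 0, 0], [0, 0, 0]]
  ]
}}

```text
t: 13.4
position: [546.1, 44.5, 92.3]
tool_rot: [[0.113, 0.994, -0.0], [0.994, -0.113, 0.0], [0.0, -0.0, -1.0]]
wrist_force: [-0.8, 1.0, -1.2]
gripper_width: 0.349
grip_force: 80.1
```

Call:
{"fn": "drive_tool", "kwargs": {
  "moves": [
    [[0, 0, 0.002], [0, 0, 0]],
    [[0, 0, 0.002], [0, 0, 0]],
    [[0, 0, 0.002], [0, 0, 0]],
    [[0, 0, 0], [0, 0, 0]],
    [[0, 0, 0], [0, 0, 0]]
  ]
}}

```text
t: 13.9
position: [546.3, 44.2, 88.9]
tool_rot: [[0.113, 0.994, -0.0], [0.994, -0.113, -0.0], [-0.0, -0.0, -1.0]]
wrist_force: [-0.7, 0.3, -1.2]
gripper_width: 0.354
grip_force: 80.1
```

Call:
{"fn": "drive_tool", "kwargs": {
  "moves": [
    [[0, 0, 0.002], [0, 0, 0]],
    [[0, 0, 0.002], [0, 0, 0]],
    [[0, 0, 0.002], [0, 0, 0]],
    [[0, 0, 0], [0, 0, 0]],
    [[0, 0, 0], [0, 0, 0]]
  ]
}}

```text
t: 14.4
position: [545.8, 44.4, 85.3]
tool_rot: [[0.113, 0.994, -0.002], [0.994, -0.113, 0.0], [-0.0, -0.002, -1.0]]
wrist_force: [1.3, 0.2, -11.2]
gripper_width: 0.354
grip_force: 79.8
```

Call:
{"fn": "drive_tool", "kwargs": {
  "moves": [
    [[0, 0, 0.002], [0, 0, 0]],
    [[0, 0, 0.002], [0, 0, 0]],
    [[0, 0, 0.001], [0, 0, 0]],
    [[0, 0, 0], [0, 0, 0]],
    [[0, 0, 0], [0, 0, 0]]
  ]
}}

```text
t: 14.9
position: [546.5, 44.4, 84.2]
tool_rot: [[0.113, 0.994, 0.001], [0.994, -0.113, -0.0], [0.0, 0.001, -1.0]]
wrist_force: [-0.6, -0.2, -2.6]
gripper_width: 0.35
grip_force: 79.8
```

Run:
```python
from h import *
s=sensors.state();print(s["t"],s["position"],s["wrist_force"])
a=viewer.snapshot("side")[150:250,175:305,::-1]; b=viewer.snapshot("scene")[140:240,300:430,::-1]
cv2.imwrite("pics/m2.png",cv2.resize(np.hstack([a,b]),None,fx=3,fy=3,interpolation=cv2.INTER_CUBIC))
for i in range(4): viewer.snapshot("side"); s=sensors.state(); print(s["wrist_force"],s["position"])
```

```text
14.9 [546.4968  44.3651  84.1833] [-0.5923 -0.2109 -2.6269]
[-0.1187 -0.0893 -1.4614] [546.5302  44.3793  84.1002]
[-0.2882  1.9144 -2.9256] [546.506   44.3808  84.0415]
[-0.2261  0.486  -2.5273] [546.5143  44.3933  83.9947]
[-0.1536  0.382  -1.852 ] [546.5255  44.3821  83.9675]
```

View pics/m2.png

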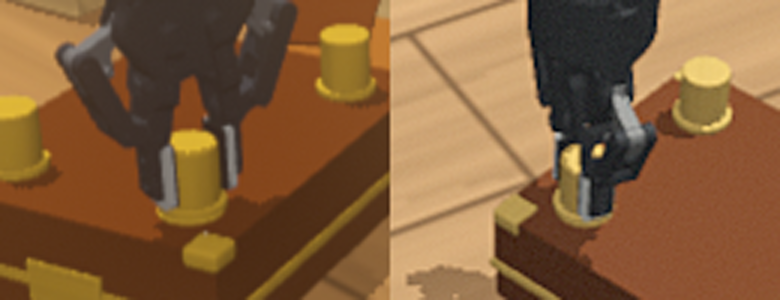

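The foot is now almost down, with the flange just above the ring in both crops: (190,212) in side and (585,212) in scene. I'll keep going until it makes firm contact.

Call:
{"fn": "drive_tool", "kwargs": {
  "moves": [
    [[0, 0, 0.002], [0, 0, 0]],
    [[0, 0, 0.002], [0, 0, 0]],
    [[0, 0, 0], [0, 0, 0]],
    [[0, 0, 0], [0, 0, 0]],
    [[0, 0, 0], [0, 0, 0]]
  ]
}}

```text
t: 15.7
position: [546.4, 44.3, 81.7]
tool_rot: [[0.113, 0.994, -0.0], [0.994, -0.113, -0.0], [-0.0, -0.0, -1.0]]
wrist_force: [0.8, 0.8, -3.5]
gripper_width: 0.356
grip_force: 79.8
```

Call:
{"fn": "drive_tool", "kwargs": {
  "moves": [
    [[0, 0, 0.0015], [0, 0, 0]],
    [[0, 0, 0.0015], [0, 0, 0]],
    [[0, 0, 0], [0, 0, 0]],
    [[0, 0, 0], [0, 0, 0]],
    [[0, 0, 0], [0, 0, 0]]
  ]
}}

```text
t: 16.2
position: [546.5, 44.4, 81.3]
tool_rot: [[0.113, 0.994, 0.001], [0.994, -0.113, 0.0], [0.0, 0.001, -1.0]]
wrist_force: [-1.8, 0.3, 4.5]
gripper_width: 0.357
grip_force: 81.1
```

Call:
{"fn": "drive_tool", "kwargs": {
  "moves": [
    [[0, 0, 0.0015], [0, 0, 0]],
    [[0, 0, 0.0015], [0, 0, 0]],
    [[0, 0, 0], [0, 0, 0]],
    [[0, 0, 0], [0, 0, 0]],
    [[0, 0, 0], [0, 0, 0]]
  ]
}}

```text
t: 16.7
position: [546.5, 44.4, 81.2]
tool_rot: [[0.113, 0.994, 0.002], [0.994, -0.113, -0.0], [0.0, 0.002, -1.0]]
wrist_force: [-4.0, 0.7, 17.0]
gripper_width: 0.352
grip_force: 82.5
```

Call:
{"fn": "drive_tool", "kwargs": {
  "moves": [
    [[0, 0, -0.001], [0, 0, 0]],
    [[0, 0, -0.001], [0, 0, 0]],
    [[0, 0, -0.001], [0, 0, 0]],
    [[0, 0, -0.001], [0, 0, 0]],
    [[0, 0, -0.001], [0, 0, 0]],
    [[0, 0, -0.001], [0, 0, 0]],
    [[0, 0, 0], [0, 0, 0]],
    [[0, 0, 0], [0, 0, 0]]
  ]
}}

```text
t: 17.5
position: [546.4, 44.3, 81.4]
tool_rot: [[0.113, 0.994, -0.0], [0.994, -0.113, -0.0], [-0.0, -0.0, -1.0]]
wrist_force: [0.8, 0.2, -2.8]
gripper_width: 0.35
grip_force: 80.7
```

Call:
{"fn": "drive_tool", "kwargs": {
  "moves": [
    [[0, 0, -0.0006], [0, 0, 0]],
    [[0, 0, -0.0006], [0, 0, 0]],
    [[0, 0, -0.0006], [0, 0, 0]],
    [[0, 0, -0.0006], [0, 0, 0]],
    [[0, 0, 0], [0, 0, 0]],
    [[0, 0, 0], [0, 0, 0]]
  ]
}}

```text
t: 18.1
position: [546.3, 44.3, 83.1]
tool_rot: [[0.113, 0.994, 0.0], [0.994, -0.113, -0.0], [-0.0, 0.0, -1.0]]
wrist_force: [-0.9, 0.3, -3.4]
gripper_width: 0.353
grip_force: 80.7
```

Call:
{"fn": "drive_tool", "kwargs": {
  "moves": [
    [[0, 0, -0.0006], [0, 0, 0]],
    [[0, 0, -0.0006], [0, 0, 0]],
    [[0, 0, -0.0006], [0, 0, 0]],
    [[0, 0, 0], [0, 0, 0]],
    [[0, 0, 0], [0, 0, 0]]
  ]
}}

```text
t: 18.6
position: [546.5, 44.3, 84.0]
tool_rot: [[0.113, 0.994, 0.0], [0.994, -0.113, -0.0], [-0.0, 0.0, -1.0]]
wrist_force: [-0.7, -0.1, -3.0]
gripper_width: 0.356
grip_force: 80.7
```

Call:
{"fn": "drive_tool", "kwargs": {
  "moves": [
    [[0, 0, -0.0006], [0, 0, 0]],
    [[0, 0, -0.0006], [0, 0, 0]],
    [[0, 0, -0.0006], [0, 0, 0]],
    [[0, 0, 0], [0, 0, 0]],
    [[0, 0, 0], [0, 0, 0]]
  ]
}}

```text
t: 19.1
position: [546.3, 44.3, 84.7]
tool_rot: [[0.113, 0.994, -0.0], [0.994, -0.113, -0.0], [-0.0, -0.0, -1.0]]
wrist_force: [0.2, -0.4, -4.1]
gripper_width: 0.353
grip_force: 80.5
```

Call:
{"fn": "drive_tool", "kwargs": {
  "moves": [
    [[0, 0, -0.0005], [0, 0, 0]],
    [[0, 0, -0.0005], [0, 0, 0]],
    [[0, 0, 0], [0, 0, 0]],
    [[0, 0, 0], [0, 0, 0]],
    [[0, 0, 0], [0, 0, 0]]
  ]
}}

```text
t: 19.6
position: [546.2, 44.3, 85.1]
tool_rot: [[0.113, 0.994, -0.001], [0.994, -0.113, -0.0], [-0.0, -0.001, -1.0]]
wrist_force: [0.8, -0.0, -8.0]
gripper_width: 0.354
grip_force: 80.2
```

The latch is taking load. I'll raise it more finely from here.

Call:
{"fn": "drive_tool", "kwargs": {
  "moves": [
    [[0, 0, -0.0004], [0, 0, 0]],
    [[0, 0, 0], [0, 0, 0]],
    [[0, 0, -0.0004], [0, 0, 0]],
    [[0, 0, 0], [0, 0, 0]],
    [[0, 0, 0], [0, 0, 0]],
    [[0, 0, 0], [0, 0, 0]]
  ]
}}

```text
t: 20.2
position: [546.1, 44.3, 85.5]
tool_rot: [[0.113, 0.994, -0.001], [0.994, -0.113, -0.0], [-0.0, -0.001, -1.0]]
wrist_force: [1.2, -1.5, -11.4]
gripper_width: 0.355
grip_force: 79.8
```

Call:
{"fn": "drive_tool", "kwargs": {
  "moves": [
    [[0, 0, -0.0004], [0, 0, 0]],
    [[0, 0, 0], [0, 0, 0]],
    [[0, 0, -0.0004], [0, 0, 0]],
    [[0, 0, 0], [0, 0, 0]],
    [[0, 0, 0], [0, 0, 0]]
  ]
}}

```text
t: 20.7
position: [546.1, 44.3, 85.8]
tool_rot: [[0.113, 0.994, -0.001], [0.994, -0.113, -0.0], [-0.0, -0.001, -1.0]]
wrist_force: [1.0, -0.7, -15.4]
gripper_width: 0.351
grip_force: 80.1
```

Call:
{"fn": "drive_tool", "kwargs": {
  "moves": [
    [[0, 0, -0.0003], [0, 0, 0]],
    [[0, 0, -0.0003], [0, 0, 0]],
    [[0, 0, 0], [0, 0, 0]],
    [[0, 0, 0], [0, 0, 0]],
    [[0, 0, 0], [0, 0, 0]]
  ]
}}

```text
t: 21.2
position: [546.0, 44.3, 86.1]
tool_rot: [[0.113, 0.994, -0.001], [0.994, -0.113, -0.0], [-0.0, -0.001, -1.0]]
wrist_force: [0.5, -0.2, -18.2]
gripper_width: 0.354
grip_force: 80.3
```

Call:
{"fn": "drive_tool", "kwargs": {
  "moves": [
    [[0, 0, 0], [0, 0, 0]],
    [[0, 0, 0], [0, 0, 0]],
    [[0, 0, 0], [0, 0, 0]],
    [[0, 0, 0], [0, 0, 0]],
    [[0, 0, 0], [0, 0, 0]],
    [[0, 0, 0], [0, 0, 0]],
    [[0, 0, 0], [0, 0, 0]],
    [[0, 0, 0], [0, 0, 0]]
  ]
}}

```text
t: 22.0
position: [546.1, 44.4, 86.3]
tool_rot: [[0.113, 0.994, -0.001], [0.994, -0.113, 0.0], [-0.0, -0.001, -1.0]]
wrist_force: [0.4, -1.1, -19.1]
gripper_width: 0.357
grip_force: 80.4
```

Call:
{"fn": "drive_tool", "kwargs": {
  "moves": [
    [[0, 0, 0.0004], [0, 0, 0]],
    [[0, 0, 0.0004], [0, 0, 0]],
    [[0, 0, 0.0004], [0, 0, 0]],
    [[0, 0, 0.0004], [0, 0, 0]],
    [[0, 0, 0.0005], [0, 0, 0]],
    [[0, 0, 0.0005], [0, 0, 0]],
    [[0, 0, 0.001], [0, 0, 0]],
    [[0, 0, 0.001], [0, 0, 0]],
    [[0, 0, 0.001], [0, 0, 0]],
    [[0, 0, 0.001], [0, 0, 0]],
    [[0, 0, 0.001], [0, 0, 0]],
    [[0, 0, 0], [0, 0, 0]],
    [[0, 0, 0], [0, 0, 0]],
    [[0, 0, 0], [0, 0, 0]]
  ]
}}

```text
t: 23.4
position: [546.9, 44.6, 82.9]
tool_rot: [[0.113, 0.994, 0.001], [0.994, -0.113, 0.0], [0.001, 0.001, -1.0]]
wrist_force: [-3.2, 2.2, -0.7]
gripper_width: 0.354
grip_force: 81.6
```

Call:
{"fn": "drive_tool", "kwargs": {
  "moves": [
    [[0, 0, 0.001], [0, 0, 0]],
    [[0, 0, 0.001], [0, 0, 0]],
    [[0, 0, 0.001], [0, 0, 0]],
    [[0, 0, 0.001], [0, 0, 0]],
    [[0, 0, 0], [0, 0, 0]],
    [[0, 0, 0], [0, 0, 0]],
    [[0, 0, 0], [0, 0, 0]]
  ]
}}

```text
t: 24.1
position: [546.8, 44.5, 81.3]
tool_rot: [[0.113, 0.994, 0.001], [0.994, -0.113, 0.0], [0.0, 0.001, -1.0]]
wrist_force: [-3.3, 2.5, 4.6]
gripper_width: 0.356
grip_force: 82.3
```

Call:
{"fn": "drive_tool", "kwargs": {
  "moves": [
    [[0, 0, 0], [0, 0, 0]],
    [[0, 0, 0], [0, 0, 0]],
    [[0, 0, 0], [0, 0, 0]],
    [[0, 0, 0], [0, 0, 0]],
    [[0, 0, 0], [0, 0, 0]],
    [[0, 0, 0], [0, 0, 0]]
  ],
  "claw": 0.4
}}

```text
t: 24.7
position: [546.5, 44.3, 80.6]
tool_rot: [[0.113, 0.994, 0.0], [0.994, -0.113, -0.0], [-0.0, 0.0, -1.0]]
wrist_force: [1.2, -0.5, -0.5]
gripper_width: 0.701
grip_force: 0.0
```

Call:
{"fn": "drive_tool", "kwargs": {
  "moves": [
    [[0, 0, -0.01], [0, 0, 0]],
    [[0, 0, -0.03], [0, 0, 0]],
    [[0, 0, -0.05], [0, 0, 0]],
    [[0, 0, -0.06], [0, 0, 0]],
    [[0, 0, -0.06], [0, 0, 0]],
    [[-0.08, 0, -0.03], [0, 0, 0]],
    [[-0.08, 0, 0], [0, 0, 0]],
    [[0, 0, 0], [0, 0, 0]],
    [[0, 0, 0], [0, 0, 0]]
  ]
}}

```text
t: 25.6
position: [537.2, -35.8, 201.0]
tool_rot: [[0.115, 0.993, 0.0], [0.993, -0.115, 0.0], [0.0, 0.0, -1.0]]
wrist_force: [0.1, 0.4, 1.0]
gripper_width: 0.701
grip_force: 0.0
```

Run:
```python
from h import *
s=sensors.state();print(s["t"],s["position"],s["wrist_force"])
a=viewer.snapshot("side")[140:265,150:330,::-1]; b=viewer.snapshot("wrist")[:,:,::-1]
cv2.imwrite("pics/m3.png",np.hstack([cv2.resize(a,(432,300),interpolation=cv2.INTER_CUBIC),cv2.resize(b,(368,300))]))
```

```text
25.6 [537.1619 -35.7933 200.9907] [0.138  0.4242 0.9661]
```

View pics/m3.png

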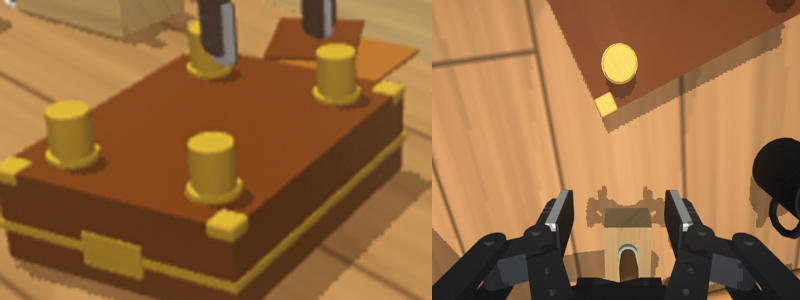

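The side view shows the foot at (213,165) standing flat on its flange like the other three, and the gripper is clear of everything.

```bash
python3 -c "
from bench import robot; print(robot.job_done())"
```

```text
the job is handed in; nothing more can be done
None
```

The largest foot is snapped into the empty socket with its flange flat on the case. The latch held a slow pull that peaked at about 19 N at the wrist (about 16 N on the latch after the foot's weight) for about a second. I then eased off and let go at about 25 s, and handed the job in with the foot seated and the gripper clear.

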